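# Put the parts case back in the row and close the bookend

### The arm

A 7-joint arm with a two-finger parallel gripper is mounted at the origin on the work surface. World frame = base frame: x ahead of the robot, y to its left, z up, the work surface at z = 0. Lengths are in m, angles in rad, forces in N, time in s.
With the tool pointing down it reaches from about 0.425 to 0.875 m from the base axis. Payload 4.7 kg.
Tool frame: the origin (TCP) lies between the finger pads; the fingertips stand 11 mm ahead of it and the grasp point (between the pads) lies 8 mm behind it; z points along the fingers, y is the line along which they close (so a half turn about z gives the same grasp; the last joint's range is limited). The gripper opens to 87 mm and grips with 3 to 60 N. Pads are 19 mm wide; open, the fingers measure 117 mm over their backs; the gripper's body (75 mm by 190 mm) begins 51 mm behind the grasp point.
Start: joints at [-1.092, 0.321, -0.07, 1.45, 0.023, 1.371, -0.057], TCP at [0.291, 0.581, 0.234] pointing down, gripper open.
Joint ranges: [-2.86, 2.86], [-0.3, 2.09], [-1.38, 1.24], [0.06, 2.45], [-1.56, 4.7], [0.09, 2.05], [-2.69, 2.69]. Speed limits (rad/s): [2.57, 2.57, 3.14, 3.14, 3.14, 3.14, 3.14].

### API

Orientations are given as a rotation vector (axis times angle).
In Python, from bench import ctrl gives the robot as it stands. The module is installed in compiled form; this text tells all that it offers.
- The arm moves only by the shell command python3 -m inch 'ROWS' [FORCE]. ROWS is JSON, a list of rows, each an object with "slide": the shift along the tool's x, y, z scaled (see below), a list of three; "angular": the turn, a rotation vector about the tool's x, y, z scaled (see below), a list of three; "claw": the opening, from -1 (shut) to 1 (fully open). In form: [{"slide": [tx, ty, tz], "angular": [rx, ry, rz], "claw": claw}, ...]. A call has 1 to 10 rows; each row is the pose to reach, as a shift and turn from the pose commanded when the call began, along the tool's axes at that moment; what a row does not reach only later rows make up. The controller multiplies each number of a shift by 0.25 m and each number of a turn by 30 degrees. A row lasts 1/10 s, in which the tool goes at most 50 mm and 8.59 degrees, less where a joint would pass 70% of its speed; a pose out of reach is approached as far as the arm can. A call with a number of a shift or a turn outside -1 to 1 is refused whole. A call with a gripper value outside its range is refused whole. The fingers move at their own pace and stop on an object; FORCE is the grip in N (left out, the last holds). Time passes only in rows, so rows that repeat a pose let the fingers close. It gives the time, the measured TCP pose, the force, the opening and the grip force at its end, in the units of the state.
- ctrl.get_state(): the state, without advancing time (a new reading comes with each control period).
- ctrl.get_image(name): name is "scene" or "top" or "wrist"; returns a dict with "color" (384x512x3 uint8, red, green, blue), "depth" (384x512 float32, m along the optical axis (not along the pixel's ray), 0 where there is no reading), "camera_matrix" (3x3 intrinsics, pixels), "extrinsics" (4x4, takes a point from camera to world coordinates); the wrist camera has in their place "tool_from_camera" (4x4, takes a point from camera to tool coordinates, whose origin is the TCP and whose axes are the flange's). Camera axes: x right, y up, looking along -z (the intrinsics and any distortion apply to the point x, -y, -z); pixel columns grow to the right and rows downward; lengths in m; the calibration is good to about 2 mm. The wrist camera is an equidistant fisheye: a pixel r from the principal point sees the ray r / f radians off the axis. A picture is of the moment at which its call begins: read the wrist's pose just before it.
- ctrl.close_job(): hands the job in; it is judged then, once.
Trained networks look in the newest picture that a camera, given by its name, has taken for a name from the list of things; names that differ only in an ending like _2 or _b are one class to them, and where a whole thing is asked for, a point or a joint stands for the part that bears it (a point fixed in the world has none). Each returns a list of dicts, best first, with "confidence" (0 to 1); they miss things now and then, are a little off and sometimes report something else, mostly with a low value. They report only what shows in the picture. A call takes as long as a camera call. They do not tell look-alikes from the thing itself.
- ctrl.find_in(query, camera): "bbox" ([centre column, centre row, width, height] in pixels, round what is visible of it).
- ctrl.outline_of(query, camera): "mask" (384x512 bool, what is visible of it) and "bbox" ([centre column, centre row, width, height] in pixels, round what is visible of it).
The state is a dict: "time": time; "joint_positions": joint angles; "qd": joint speeds; "joint_torque": joint torques, N m; "position": TCP position; "tool_rot": TCP orientation; "ft_force": force on the tool from outside, world axes, zero at the start; "torque": the same for the moment, N m; "grip_width": opening from 0.0 (shut) to 1.0 (fully open); "grip_force": force on a finger pad.
Only numpy, scipy, OpenCV 4.12 (cv2) and the standard library are available. Lean on these libraries where they do the work, as an engineer would, in place of code of your own. Each camera call takes 0.05 s, during which the arm holds its last target. There are 200 camera calls.

### The job

Put the lidded parts case back at the right-hand end of the row on the sloped picking rack: slide the steel bookend aside, stand the case upright on the sloped deck close beside the last box, one of its long sides against the front lip, and see that its lid is pressed fully down. Then slide the bookend back until it is up against the case and let go. Keep the two boxes of the row standing in place and leave the other things on the bench where they are.

Things in the scene. Friction and masses are not known exactly. Their poses are not given: they have to be found in the camera images.
- deck: Plywood deck of the fixed grey rack, sloping 25 deg, low front edge to the robot. Origin: on its surface at the inner corner of front lip and left end plate. x up the slope, y along the rack to the robot's left, z square out of the deck. Deck: x 0..132, y 0..-345 mm. Lip at x -4..0, 20 mm high; end plate at y 0..8, 100 mm high; rear edge at x 132..136, 18 mm high; right end open.
- bookend (a joint): Slide of the bookend along the deck, m, 0 to 0.14, growing to the right (deck -y). The bookend's flat left face stands at deck y = -(0.14 + value), so the row has 0.14 + value of clear length. About 2.5 N of friction; it stays where it is left.
- bookend_top (a point): Centre of the top of the steel bookend's grip tab, axes as the deck's. The tab is 40 mm along deck x, 12 mm thick along deck y, from 86 to 130 mm above the deck. The point is at deck x 50 mm, 130 mm above the deck, 8 mm right (deck -y) of the left face. Below the tab a plate, deck x 10..100 mm, 6 mm thick, 93 mm high; a foot 45 mm wide, 6 mm high on its right.
- bookend_face (a point): Foot of the bookend's left face, at deck level and deck x = 50; axes as the deck's.
- bin_a: Open cardboard bin standing loose on the deck in the row, 90 mm along deck x, 64 mm along deck y, 80 mm high. Origin: centre of its underside, axes as the deck's.
- bin_b: Closed low cardboard box standing loose on the deck in the row, 90 mm along deck x, 64 mm along deck y, 62 mm high. Origin: centre of its underside, axes as the deck's. bin_a and bin_b may have changed places.
- case: The lidded parts case, grey plastic, the only one with a lid plate with a raised rib. Body 62 mm (its x) by 80 mm (its y), 70 mm high, upright on the bench, 0.24 to 0.48 kg. Origin: centre of its underside, z up. The long sides are the 80 mm ones, either may face the lip; touching the lip, its centre is at deck x = 31 mm.
- case_lid (a joint): How far the case's lid stands proud, m: 0 is fully down (0 to 0.008). It resists with about 5 N.
- lid_top (a point): Centre of the top of the rib on the case's lid. Lid plate 60 by 78 by 8 mm, rib 16 (x) by 50 (y) by 8 mm on it; with the lid fully down the point is 86 mm above the case's underside.
- open_bin: Bystander: open grey plastic bin without lid, 66 by 84 mm, 72 mm high. Origin: centre of its underside. It, the carton and the case may stand in any of three places on the bench.
- carton: Bystander: closed cardboard carton, 70 by 85 mm, 88 mm high. Origin: centre of its underside.
- tape: Bystander: roll of clear tape lying flat, 100 mm across, 48 mm high. Origin: centre of its underside.
- jar: Bystander: jar, 70 mm across, 100 mm high. Origin: centre of its underside.
- scanner: Bystander: hand scanner lying flat, 170 mm long (x), 60 mm wide, 36 mm high. Origin: underside, middle of the handle.
- stapler: Bystander: stapler, 130 mm long (x), 36 mm wide, 47 mm high. Origin: centre of its underside.
Things that resemble listed ones, but are neither listed nor needed, are in the scene too. Leave any blue look-alike of the case alone.

How it is judged:
By the outcome, as a careful person would: the job done as asked, in the order asked, and still so for the second after the job is handed in, with the robot touching nothing.
It also fails if it takes over 70 s, if anything falls off the work surface, if the arm or the gripper's body presses on something with over 40 N, if the wrist force passes 120 N, or if a joint passes its speed limit or range.

## Working session

There is one attempt and no reset: what is moved stays moved. The work goes in short steps, Python scripts to look and compute and a shell command to move; the robot and the scene stay as the last step left them, time stands still between calls to the robot, and variables do not carry over. Pictures are saved under pics/ and viewed, at most 10 in all, crops included, and the job is handed in when it is done.

```bash
mkdir -p pics
python3 - <<'E'
from bench import ctrl
import cv2,numpy as np
s=ctrl.get_state();print({k:np.round(v,3).tolist() for k,v in s.items()})
ims={n:ctrl.get_image(n) for n in("scene","top")}
np.save('ims.npy',ims,allow_pickle=True)
for n,i in ims.items():
    print(n,i['camera_matrix'].tolist(),np.round(i['extrinsics'],4).tolist())
    for q in ["case","lid_top","bookend","bin_a","bin_b","open_bin","carton","deck"]:
        print(q,[(np.round(d['bbox']).tolist(),round(d['confidence'],2)) for d in ctrl.find_in(q,n)][:4])
cv2.imwrite('pics/a.png',cv2.cvtColor(cv2.resize(ims['scene']['color'],(800,600)),cv2.COLOR_RGB2BGR))
cv2.imwrite('pics/b.png',cv2.cvtColor(cv2.resize(ims['top']['color'],(800,600)),cv2.COLOR_RGB2BGR))
E
```

```text
{'time': 0.0, 'joint_positions': [-1.092, 0.322, -0.07, 1.452, 0.023, 1.371, -0.057], 'qd': [0.001, -0.001, -0.0, -0.003, 0.001, 0.004, -0.001], 'joint_torque': [-0.001, -49.128, -0.404, -31.253, -0.064, 0.044, 0.0], 'position': [0.291, 0.581, 0.232], 'tool_rot': [-0.723, -3.057, 0.003], 'ft_force': [-0.286, 1.356, -0.647], 'torque': [0.008, 0.008, 0.004], 'grip_force': 0.0, 'grip_width': 1.0}
scene [[377.0282649189312, 0.0, 257.31286631551825], [0.0, 377.0282649189312, 193.3985030192293], [0.0, 0.0, 1.0]] [[-0.6154, -0.6223, 0.4837, 1.0881], [0.788, -0.4739, 0.393, 0.4566], [-0.0154, 0.623, 0.7821, 1.107], [0.0, 0.0, 0.0, 1.0]]
case [([218.0, 172.0, 29.0, 32.0], 0.9), ([248.0, 152.0, 22.0, 30.0], 0.69)]
lid_top [([219.0, 164.0, 26.0, 20.0], 0.6), ([248.0, 145.0, 20.0, 17.0], 0.58)]
bookend [([246.0, 243.0, 28.0, 49.0], 0.64)]
bin_a [([271.0, 260.0, 38.0, 33.0], 0.78), ([293.0, 271.0, 37.0, 43.0], 0.73)]
bin_b [([271.0, 260.0, 38.0, 33.0], 0.78), ([293.0, 271.0, 37.0, 43.0], 0.73)]
open_bin [([178.0, 192.0, 31.0, 29.0], 0.69)]
carton [([183.0, 159.0, 33.0, 32.0], 0.89)]
deck [([252.0, 264.0, 134.0, 86.0], 0.66)]
top [[396.64763441765234, 0.0, 255.82964296233104], [0.0, 396.64763441765234, 189.57946811039503], [0.0, 0.0, 1.0]] [[-0.008, 0.9984, -0.0568, 0.4341], [-0.9999, -0.0072, 0.0148, -0.0052], [0.0144, 0.057, 0.9983, 1.3229], [0.0, 0.0, 0.0, 1.0]]
case [([332.0, 215.0, 32.0, 25.0], 0.98), ([327.0, 260.0, 24.0, 28.0], 0.87)]
lid_top [([333.0, 213.0, 28.0, 20.0], 0.66), ([331.0, 260.0, 22.0, 27.0], 0.57)]
bookend [([228.0, 134.0, 14.0, 26.0], 0.86)]
bin_a [([198.0, 143.0, 27.0, 37.0], 0.9), ([175.0, 145.0, 29.0, 38.0], 0.71), ([126.0, 186.0, 23.0, 24.0], 0.29)]
bin_b [([198.0, 143.0, 27.0, 37.0], 0.9), ([175.0, 145.0, 29.0, 38.0], 0.71), ([126.0, 186.0, 23.0, 24.0], 0.29)]
open_bin [([349.0, 161.0, 32.0, 30.0], 0.69)]
carton [([380.0, 200.0, 37.0, 30.0], 0.69)]
deck [([216.0, 134.0, 127.0, 72.0], 0.69)]
```

View pics/b.png

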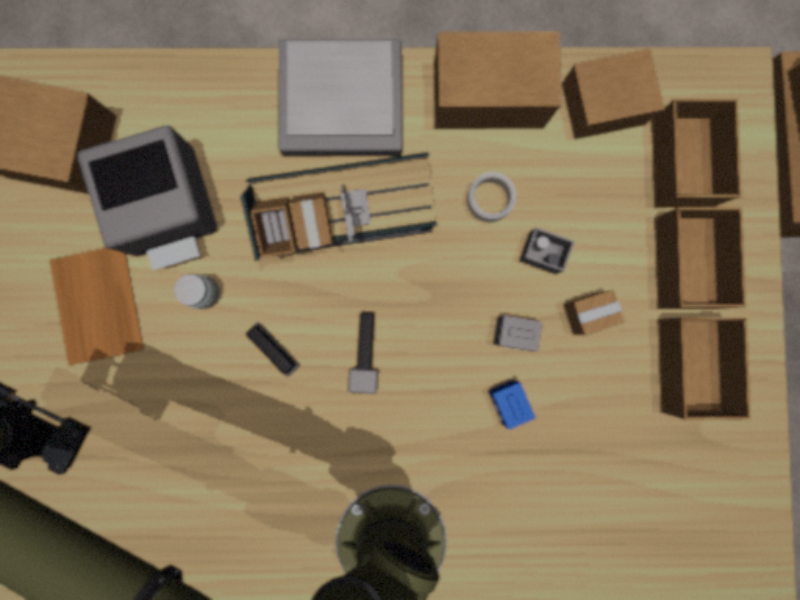

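View pics/a.png

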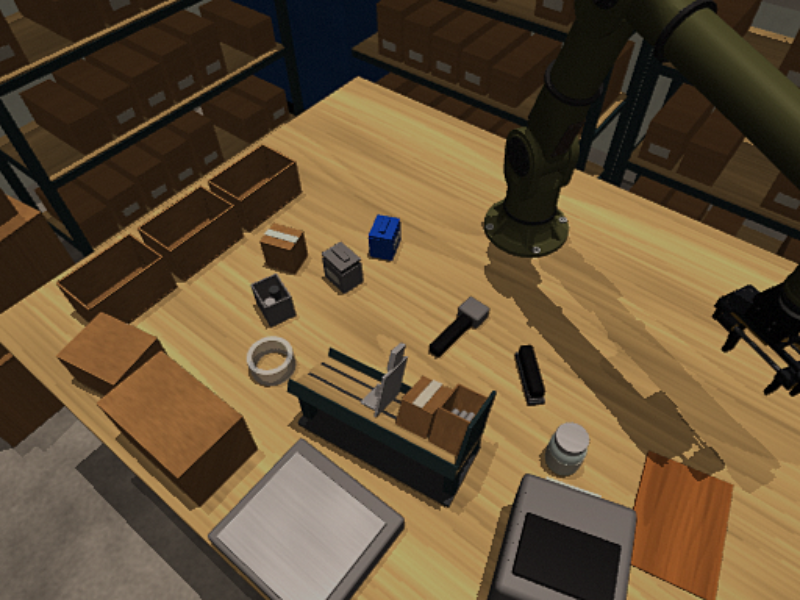

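The case candidates in the top view (512 px scale) are the grey lidded box at (332,215) and the blue one at (328,260). The grey one fits the description: grey plastic, with a lid and a rib. The open bin is at (349,161) and the carton at (380,200). The row is carton-coloured bins at (175,145) and (198,143), with the bookend at (228,134). Next I'll confirm with a crop and measure.

```bash
cat > h.py <<'E'
import numpy as np,cv2
from scipy.spatial.transform import Rotation as R
def cloud(im):
    d=im['depth'];K=im['camera_matrix'];v,u=np.mgrid[:384,:512]
    c=np.stack([(u-K[0,2])/K[0,0]*d,-(v-K[1,2])/K[1,1]*d,-d],-1)
    P=c@im['extrinsics'][:3,:3].T+im['extrinsics'][:3,3]
    P[d<=0]=np.nan
    return P
def proj(im,p):
    c=(np.atleast_2d(p)-im['extrinsics'][:3,3])@im['extrinsics'][:3,:3]
    K=im['camera_matrix'];return np.c_[K[0,2]+K[0,0]*c[:,0]/-c[:,2],K[1,2]-K[1,1]*c[:,1]/-c[:,2]]
E
python3 - <<'E'
from h import *
from bench import ctrl
ims=np.load('ims.npy',allow_pickle=True).item()
t=ims['top'];P=cloud(t)
crop=t['color'][195:280,300:400];crop2=ims['scene']['color'][130:215,190:290]
cv2.imwrite('pics/c.png',cv2.cvtColor(np.hstack([cv2.resize(c,(400,340),interpolation=cv2.INTER_CUBIC) for c in (crop,crop2)]),cv2.COLOR_RGB2BGR))
for n in ims:
    P=cloud(ims[n])
    tb=P[...,2]; print(n,'table z',np.nanmedian(tb[290:320,430:460]) if n=='top' else np.nanmedian(tb[110:130,300:320]))
    for q in ['case','open_bin','carton','tape']:
        for r in ctrl.outline_of(q,n)[:1]:
            p=P[r['mask']];p=p[np.isfinite(p[:,2])]
            zt=np.percentile(p[:,2],96);top=p[p[:,2]>(zt-.014 if q=='case' else zt-.008)]
            rect=cv2.minAreaRect((top[:,:2]*1000).astype(np.float32))
            print(n,q,len(p),'ztop',np.round(np.percentile(p[:,2],[50,80,90,98]),4),'rect',np.round(rect[0]),np.round(rect[1]),round(rect[2],1))
# deck plane
from itertools import product
for n in ims:
    P=cloud(ims[n])
    m=(P[...,0]>.45)&(P[...,0]<.75)&(P[...,1]>-.1)&(P[...,1]<.32)&(P[...,2]>.01)&(P[...,2]<.35)
    p=P[m]; 
    # ransac planes with 25deg tilt
    rng=np.random.default_rng(0);best=(0,)
    for _ in range(6000):
        a,b,c=p[rng.choice(len(p),3,False)];nn=np.cross(b-a,c-a);l=np.linalg.norm(nn)
        if l<1e-4: continue
        nn/=l;nn*=np.sign(nn[2])
        if abs(np.degrees(np.arccos(nn[2]))-25)>4 or nn[0]>-.35: continue
        k=(abs((p-a)@nn)<.003).sum()
        if k>best[0]: best=(k,nn,a)
    k,nn,a=best;inl=p[abs((p-a)@nn)<.003];cc=inl.mean(0);nn=np.linalg.svd(inl-cc)[2][2];nn*=np.sign(nn[2])
    print(n,'deck',len(inl),np.round(nn,4),'tilt',np.degrees(np.arccos(nn[2])),'yaw',np.degrees(np.arctan2(-nn[1],-nn[0])),'c',np.round(cc,4),len(p))
E
```

```text
scene table z -0.00102745686659933
scene case 580 ztop [0.069  0.086  0.0889 0.0946] rect [ 433. -261.] [83. 61.] 80.5
scene open_bin 650 ztop [0.0438 0.063  0.0695 0.073 ] rect [ 603. -327.] [91. 66.] 69.2
scene carton 687 ztop [0.073  0.0875 0.0887 0.0907] rect [ 474. -418.] [74. 88.] 16.8
scene tape 660 ztop [0.0365 0.0468 0.0483 0.0504] rect [ 720. -214.] [98. 98.] 45.4
top table z 0.000879463331839192
top case 564 ztop [0.0862 0.0894 0.0932 0.0972] rect [ 430. -263.] [79. 59.] 80.1
top open_bin 726 ztop [0.0419 0.0652 0.0717 0.0751] rect [ 601. -329.] [85. 67.] 68.9
top carton 750 ztop [0.0878 0.0901 0.0913 0.0933] rect [ 471. -420.] [68. 87.] 17.8
top tape 371 ztop [0.0462 0.0492 0.0505 0.0526] rect [ 718. -215.] [90. 96.] 44.5
scene deck 1611 [-0.4201 -0.06    0.9055] tilt 25.112765439025747 yaw 8.132916144788338 c [0.7034 0.0534 0.1139] 5927
top deck 2223 [-0.4185 -0.059   0.9063] tilt 25.004098141872213 yaw 8.028629316564873 c [0.7026 0.054  0.1151] 5741
```

View pics/c.png

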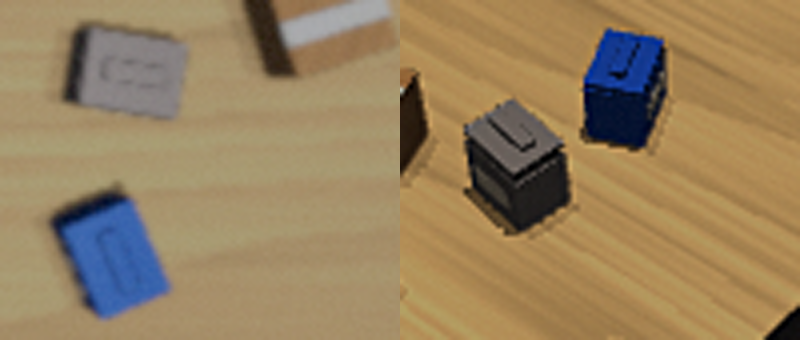

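The crop confirms it: the left image's upper box is grey plastic with a ribbed lid, and the lid stands proud with a dark gap under it. The blue box is the look-alike. Next I need the deck frame and the bookend position.

```bash
cat >> h.py <<'E'
N=np.array([-.4193,-.0595,.9059]);N/=np.linalg.norm(N);C=np.array([.703,.0537,.1145])
def frame(psi,o):
    ex=np.array([np.cos(psi),np.sin(psi),0]);ex-=ex@N*N;ex/=np.linalg.norm(ex)
    return np.stack([ex,np.cross(N,ex),N]),o
E
python3 - <<'E'
from h import *
from bench import ctrl
ims=np.load('ims.npy',allow_pickle=True).item()
A,_=frame(np.radians(8.08),C)
D={n:((cloud(ims[n])-C)@A.T)*1000 for n in ims}
for n,d in D.items():
    d=d.reshape(-1,3);d=d[np.isfinite(d[:,0])]
    w=d[(abs(d[:,0])<150)&(abs(d[:,1])<280)&(d[:,2]>-8)&(d[:,2]<140)]
    lip=w[(w[:,2]>9)&(w[:,2]<22)&(w[:,0]<-50)&(w[:,0]>-130)]
    h,e=np.histogram(lip[:,0],np.arange(-130,-50,4));print(n,'lip x',h,e[0])
    x0=e[h.argmax()];l=lip[abs(lip[:,0]-x0-2)<9];pf=np.polyfit(l[:,1],l[:,0],1);r=l[:,0]-np.polyval(pf,l[:,1]);l=l[abs(r)<4];pf=np.polyfit(l[:,1],l[:,0],1)
    print(' slope deg',np.degrees(np.arctan(pf[0])),'x at y0',pf[1],'y range',np.percentile(l[:,1],[1,99]),len(l),np.std(l[:,0]-np.polyval(pf,l[:,1])))
    re=w[(w[:,2]>9)&(w[:,2]<22)&(w[:,0]>20)];h,e=np.histogram(re[:,0],np.arange(20,100,4));print(' rear',h)
    ep=w[(w[:,2]>40)&(w[:,2]<105)];h,e=np.histogram(ep[:,1],np.arange(-280,280,8));print(' tall y',[(int(a),int(b)) for a,b in zip(e,h) if b>3])
    for z0,z1 in((50,66),(72,84),(100,128),(125,140)):
        q=w[(w[:,2]>z0)&(w[:,2]<z1)];h,e=np.histogram(q[:,1],np.arange(-100,200,4));print(' z',z0,z1,[(int(a),int(b)) for a,b in zip(e,h) if b>2])
    q=w[(w[:,2]>97)&(w[:,1]<60)];print('tab med',np.percentile(q,[5,50,95],axis=0).round(1).tolist())
s=ctrl.get_state();T=R.from_rotvec(s['tool_rot']).as_matrix();print('tool axes cols\n',T.round(3),s['position'])
E
```

```text
scene lip x [ 0  0  0  0  0  0  0  0  0  0  0  0  0  4 70 81  4  2  1] -130
 slope deg 0.41537532795765847 x at y0 -69.50315640316661 y range [-138.18038624  159.96752411] 152 1.8655475524252987
 rear [123   6   9   0   2   0   0   4   7   4  60 286  46   0   0   0   0   0
   0]
 tall y [(24, 29), (32, 210), (64, 10), (72, 64), (80, 70), (88, 69), (96, 69), (104, 73), (112, 72), (120, 73), (128, 63), (136, 91), (144, 76), (152, 70), (160, 69), (168, 71), (176, 76), (184, 84), (192, 50), (200, 53), (208, 213)]
 z 50 66 [(28, 5), (32, 49), (36, 3), (68, 9), (72, 26), (76, 32), (80, 33), (84, 30), (88, 26), (92, 33), (96, 30), (100, 32), (104, 36), (108, 28), (112, 35), (116, 30), (120, 31), (124, 33), (128, 30), (132, 21), (140, 27), (144, 16), (148, 14), (152, 12), (156, 10), (160, 13), (164, 13), (168, 14), (172, 13), (176, 13), (180, 14), (184, 12), (188, 15), (192, 10)]
 z 72 84 [(28, 3), (32, 40), (136, 3), (140, 40), (144, 11), (148, 6), (152, 10), (156, 7), (160, 8), (164, 9), (168, 8), (172, 8), (176, 8), (180, 7), (184, 8), (188, 8), (192, 9)]
 z 100 128 [(20, 7), (24, 14), (2
[... 705 characters left out ...]
), (80, 36), (84, 35), (88, 42), (92, 35), (96, 38), (100, 32), (104, 36), (108, 37), (112, 38), (116, 39), (120, 40), (124, 37), (128, 42), (132, 8), (136, 22), (148, 3), (152, 3), (156, 3), (160, 5), (168, 3), (172, 6), (176, 3), (180, 4), (184, 6), (192, 4)]
 z 72 84 [(28, 4), (136, 25), (140, 29), (144, 8), (148, 5), (152, 6), (156, 5), (160, 5), (164, 7), (168, 5), (172, 6), (176, 7), (180, 4), (184, 7), (192, 4)]
 z 100 128 [(20, 9), (24, 4), (28, 8)]
 z 125 140 [(20, 18), (24, 21), (28, 20)]
tab med [[-39.0, 20.3, 97.8], [-17.6, 25.9, 129.5], [-1.3, 31.8, 133.1]]
tool axes cols
 [[-0.894  0.448  0.   ]
 [ 0.448  0.894  0.   ]
 [-0.     0.    -1.   ]] [0.29139186 0.58106925 0.23361432]
```

```bash
cat >> h.py <<'E'
a,_=frame(np.radians(8.08),C)
DA,_=frame(np.radians(7.4),C)           # rows ex,ey,ez of the deck in world
O=C+a.T@np.array([-.0679,.2023,0])      # deck origin
W=lambda p: O+DA.T@(np.array(p,float)/1000)
DK=lambda P:(P-O)@DA.T*1000
def target(ydir,zdir,Tcur):
    z=zdir/np.linalg.norm(zdir);y=ydir-ydir@z*z;y/=np.linalg.norm(y)
    c=[np.stack([np.cross(s*y,z),s*y,z],1) for s in(1,-1)]
    return min(c,key=lambda M:R.from_matrix(Tcur.T@M).magnitude())
def plan(P,Rt):
    from bench import ctrl
    s=ctrl.get_state();T=R.from_rotvec(s['tool_rot']).as_matrix()
    M=Rt(T) if callable(Rt) else Rt
    sl=T.T@(P-s['position'])/.25;rv=np.degrees(R.from_matrix(T.T@M).as_rotvec())/30
    print('t',round(s['time'],2),'slide',sl.round(3).tolist(),'ang',rv.round(3).tolist(),'| pos',s['position'].round(4),'deck',DK(s['position']).round(1),'F',np.round(s['ft_force'],1),'g',round(float(s['grip_width']),3),round(float(s['grip_force']),1),'J7',round(s['joint_positions'][6],2))
mb=lambda T:target(DA[1],-DA[2],T)   # bookend grasp
mc=lambda T:target(DA[0],-DA[2],T)   # case grasp on deck
E
python3 - <<'E'
from h import *
print(O,DA.round(4).tolist())
ty=-(202.3-26.3)
print('tab world',W([50,ty,110]))
plan(W([50,ty,175]),mb)
ims=np.load('ims.npy',allow_pickle=True).item()
v=[]
for n in ims:
    im=cv2.resize(ims[n]['color'],None,fx=4,fy=4,interpolation=cv2.INTER_CUBIC)
    def L(*ps):
        q=(proj(ims[n],np.array([W(p) for p in ps]))*4+2).astype(int);cv2.polylines(im,[q.reshape(-1,1,2)],False,(255,0,0),1)
    L([0,0,0],[132,0,0],[132,-345,0],[0,-345,0],[0,0,0]);L([0,-345,20],[0,0,20],[0,0,100],[132,0,100])
    L([30,ty+6,130],[70,ty+6,130],[70,ty-6,130],[30,ty-6,130],[30,ty+6,130])
    f=-(202.3-34.5);L([10,f,0],[10,f,93],[100,f,93],[100,f,0],[10,f,0])
    for z,y in((80,-32),(62,-103)): L([0,y+32,z],[90,y+32,z],[90,y-32,z],[0,y-32,z],[0,y+32,z])
    c=(proj(ims[n],W([66,-150,40])[None])[0]*4).astype(int);v.append(im[c[1]-250:c[1]+250,c[0]-280:c[0]+280])
cv2.imwrite('pics/d.png',cv2.cvtColor(cv2.resize(np.hstack(v),(800,357)),cv2.COLOR_RGB2BGR))
E
```

```text
[0.61366596 0.24534529 0.08573869] [[0.8987, 0.1144, 0.4235], [-0.1288, 0.9917, 0.0055], [-0.4193, -0.0595, 0.9059]]
tab world [0.63514412 0.06998681 0.20558899]
t 1.3 slide [-2.055, -1.274, -0.124] ang [-0.258, -0.807, -1.114] | pos [0.2914 0.5811 0.2336] deck [-188.6  375.2  249.1] F [0.5 0.9 0.6] g 0.997 0.0 J7 -0.06
```

View pics/d.png

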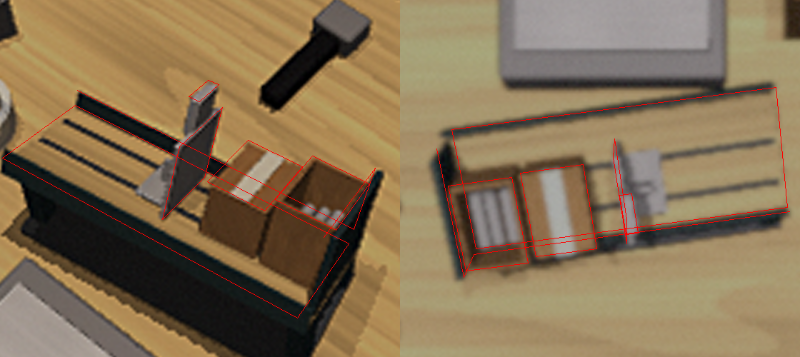

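The overlay (red) fits the lip, end plate, both bins, the bookend plate and the tab to about a pixel in both views. I'll move towards the bookend tab.

```bash
python3 -m inch '[{"slide":[-0.5,-0.3,-0.25],"angular":[-0.06,-0.2,-0.28],"claw":0.2},{"slide":[-0.98,-0.6,-0.3],"angular":[-0.13,-0.4,-0.55],"claw":0.2},{"slide":[-0.98,-0.6,-0.3],"angular":[-0.13,-0.4,-0.55],"claw":0.2},{"slide":[-0.98,-0.6,-0.3],"angular":[-0.13,-0.4,-0.55],"claw":0.2},{"slide":[-0.98,-0.6,-0.3],"angular":[-0.13,-0.4,-0.55],"claw":0.2},{"slide":[-0.98,-0.6,-0.3],"angular":[-0.13,-0.4,-0.55],"claw":0.2},{"slide":[-0.98,-0.6,-0.3],"angular":[-0.13,-0.4,-0.55],"claw":0.2},{"slide":[-0.98,-0.6,-0.3],"angular":[-0.13,-0.4,-0.55],"claw":0.2}]' 20
python3 -c "
from h import *
plan(W([50,-176,175]),mb)"
```

```text
time: 2.1
position: [0.4438, 0.3362, 0.3093]
tool_rot: [0.261, 2.911, 0.029]
ft_force: [-0.5, 0.3, -0.1]
grip_width: 0.602
grip_force: 0.0
t 2.1 slide [-0.784, -0.956, 0.319] ang [-0.127, -0.405, -0.571] | pos [0.4438 0.3362 0.3093] deck [-47.5 113.2 268.4] F [-0.5  0.3 -0.1] g 0.602 0.0 J7 0.56
```

```bash
python3 -m inch '[{"slide":[-0.4,-0.48,0],"angular":[-0.06,-0.2,-0.28],"claw":0},{"slide":[-0.784,-0.956,0.319],"angular":[-0.127,-0.405,-0.571],"claw":0},{"slide":[-0.784,-0.956,0.319],"angular":[-0.127,-0.405,-0.571],"claw":0},{"slide":[-0.784,-0.956,0.319],"angular":[-0.127,-0.405,-0.571],"claw":0},{"slide":[-0.784,-0.956,0.319],"angular":[-0.127,-0.405,-0.571],"claw":0},{"slide":[-0.784,-0.956,0.319],"angular":[-0.127,-0.405,-0.571],"claw":0},{"slide":[-0.784,-0.956,0.319],"angular":[-0.127,-0.405,-0.571],"claw":0},{"slide":[-0.784,-0.956,0.319],"angular":[-0.127,-0.405,-0.571],"claw":0},{"slide":[-0.784,-0.956,0.319],"angular":[-0.127,-0.405,-0.571],"claw":0}]'
python3 -c "
from h import *
plan(W([50,-176,109]),mb)"
```

```text
time: 3.0
position: [0.6076, 0.0696, 0.2634]
tool_rot: [-0.181, 2.701, 0.046]
ft_force: [-0.0, 1.1, -0.2]
grip_width: 0.5
grip_force: 0.0
t 3.0 slide [-0.002, -0.014, 0.26] ang [0.002, -0.004, 0.01] | pos [0.6076 0.0696 0.2634] deck [  49.7 -172.5  173.9] F [-0.   1.1 -0.2] g 0.5 0.0 J7 1.48
```

```bash
python3 -m inch '[{"slide":[-0.002,-0.014,0.1],"angular":[0,0,0.01],"claw":0},{"slide":[-0.002,-0.014,0.2],"angular":[0,0,0.01],"claw":0},{"slide":[-0.002,-0.014,0.26],"angular":[0,0,0.01],"claw":0},{"slide":[-0.002,-0.014,0.26],"angular":[0,0,0.01],"claw":0},{"slide":[-0.002,-0.014,0.26],"angular":[0,0,0.01],"claw":-1},{"slide":[-0.002,-0.014,0.26],"angular":[0,0,0.01],"claw":-1},{"slide":[-0.002,-0.014,0.26],"angular":[0,0,0.01],"claw":-1},{"slide":[-0.002,-0.014,0.26],"angular":[0,0,0.01],"claw":-1}]' 20
python3 -c "
from h import *
plan(W([50,-280,109]),mb)"
```

```text
time: 3.8
position: [0.6365, 0.068, 0.2064]
tool_rot: [-0.17, 2.699, 0.047]
ft_force: [-0.1, 1.1, -0.8]
grip_width: 0.221
grip_force: 0.0
t 3.8 slide [0.004, -0.408, 0.005] ang [0.001, 0.001, -0.004] | pos [0.6365 0.068  0.2064] deck [  51.3 -178.1  110.3] F [-0.1  1.1 -0.8] g 0.221 0.0 J7 1.55
```

```bash
python3 -m inch '[{"slide":[0,0,0],"angular":[0,0,0],"claw":-1},{"slide":[0,0,0],"angular":[0,0,0],"claw":-1},{"slide":[0,0,0],"angular":[0,0,0],"claw":-1},{"slide":[0,-0.06,0],"angular":[0,0,0],"claw":-1},{"slide":[0,-0.14,0],"angular":[0,0,0],"claw":-1},{"slide":[0,-0.24,0],"angular":[0,0,0],"claw":-1},{"slide":[0,-0.34,0],"angular":[0,0,0],"claw":-1},{"slide":[0,-0.4,0],"angular":[0,0,0],"claw":-1},{"slide":[0,-0.4,0],"angular":[0,0,0],"claw":-1}]' 20
python3 -c "
from h import *
plan(W([50,-280,109]),mb)"
```

```text
time: 4.7
position: [0.6511, -0.0346, 0.2062]
tool_rot: [-0.166, 2.696, 0.042]
ft_force: [4.9, -2.1, 0.9]
grip_width: 0.141
grip_force: 20.0
t 4.7 slide [0.011, 0.007, 0.004] ang [-0.008, 0.008, -0.008] | pos [ 0.6511 -0.0346  0.2062] deck [  52.6 -281.7  110.1] F [ 4.9 -2.1  0.9] g 0.141 20.0 J7 1.86
```

```bash
python3 -m inch '[{"slide":[0,0,0],"angular":[0,0,0],"claw":0},{"slide":[0,0,0],"angular":[0,0,0],"claw":0},{"slide":[0,0,0],"angular":[0,0,0],"claw":0},{"slide":[0,0,-0.15],"angular":[0,0,0],"claw":0.2},{"slide":[0,0,-0.35],"angular":[0,0,0.3],"claw":0.5},{"slide":[0,-0.1,-0.5],"angular":[0,0,0.6],"claw":1},{"slide":[0,-0.2,-0.5],"angular":[0,0,0.9],"claw":1},{"slide":[0,-0.4,-0.5],"angular":[0,0,1],"claw":1},{"slide":[0,-0.6,-0.5],"angular":[0,0,1],"claw":1},{"slide":[0,-0.8,-0.5],"angular":[0,0,1],"claw":1}]'
cat >> h.py <<'E'
DA,_=frame(np.radians(8.0),C);O=C+a.T@np.array([-.070,.2023,0])
mk=lambda T,yaw=-10:np.stack([np.cross(np.array([np.cos(np.radians(yaw)),np.sin(np.radians(yaw)),0]),[0,0,-1.]),[np.cos(np.radians(yaw)),np.sin(np.radians(yaw)),0],[0,0,-1.]],1)
CP=np.array([.4315,-.262])
E
python3 -c "
from h import *
plan(np.r_[CP,.20],mk)"
```

```text
time: 5.7
position: [0.6219, -0.238, 0.3174]
tool_rot: [0.535, 2.668, 0.203]
ft_force: [0.1, 0.3, -0.7]
grip_width: 0.952
grip_force: 0.0
t 5.7 slide [0.775, -0.447, 0.1] ang [0.846, 0.315, 2.534] | pos [ 0.6219 -0.238   0.3174] deck [  46.8 -479.7  235.2] F [ 0.1  0.3 -0.7] g 0.952 0.0 J7 1.78
```

```bash
python3 -m inch '[{"slide":[0.2,-0.1,0.03],"angular":[0.1,0.04,0.3],"claw":1},{"slide":[0.3,-0.17,0.04],"angular":[0.2,0.08,0.6],"claw":1},{"slide":[0.3,-0.17,0.04],"angular":[0.33,0.12,1],"claw":1},{"slide":[0.3,-0.17,0.04],"angular":[0.33,0.12,1],"claw":1},{"slide":[0.3,-0.17,0.04],"angular":[0.33,0.12,1],"claw":1}]'
python3 -c "
from h import *
plan(np.r_[CP,.20],mk)"
```

```text
time: 6.2
position: [0.5493, -0.2441, 0.271]
tool_rot: [1.298, 2.566, 0.134]
ft_force: [0.4, -0.2, -0.8]
grip_width: 0.996
grip_force: 0.0
t 6.2 slide [0.264, -0.466, 0.147] ang [0.513, 0.193, 1.534] | pos [ 0.5493 -0.2441  0.271 ] deck [ -38.8 -475.6  223.9] F [ 0.4 -0.2 -0.8] g 0.996 0.0 J7 1.08
```

```bash
python3 -m inch '[{"slide":[0.15,-0.25,0.08],"angular":[0.12,0.04,0.3],"claw":1},{"slide":[0.17,-0.3,0.1],"angular":[0.22,0.08,0.6],"claw":1},{"slide":[0.17,-0.3,0.1],"angular":[0.33,0.12,1],"claw":1},{"slide":[0.17,-0.3,0.1],"angular":[0.33,0.12,1],"claw":1},{"slide":[0.17,-0.3,0.1],"angular":[0.33,0.12,1],"claw":1}]'
python3 -c "
from h import *
plan(np.r_[CP,.20],mk)"
```

```text
time: 6.7
position: [0.4734, -0.2569, 0.224]
tool_rot: [2.035, 2.262, 0.052]
ft_force: [-0.0, -0.6, 0.6]
grip_width: 0.998
grip_force: 0.0
t 6.7 slide [0.002, -0.177, 0.08] ang [0.186, 0.071, 0.534] | pos [ 0.4734 -0.2569  0.224 ] deck [-128.3 -477.7  214. ] F [-0.  -0.6  0.6] g 0.998 0.0 J7 0.56
```

Move over the case, then measure from a fresh top and wrist view.

```bash
python3 -m inch '[{"slide":[0.002,-0.177,0.08],"angular":[0.186,0.071,0.534],"claw":1},{"slide":[0.002,-0.177,0.08],"angular":[0.186,0.071,0.534],"claw":1},{"slide":[0.002,-0.177,0.08],"angular":[0.186,0.071,0.534],"claw":1},{"slide":[0.002,-0.177,0.08],"angular":[0.186,0.071,0.534],"claw":1}]'
python3 - <<'E'
from h import *
from bench import ctrl
plan(np.r_[CP,.04],mk)
s=ctrl.get_state();T=np.eye(4);T[:3,:3]=R.from_rotvec(s['tool_rot']).as_matrix();T[:3,3]=s['position']
im=ctrl.get_image('wrist');E=T@im['tool_from_camera'];K=im['camera_matrix'];d=im['depth']
v,u=np.mgrid[:384,:512];x=(u-K[0,2])/K[0,0];y=(v-K[1,2])/K[1,1];r=np.hypot(x,y)+1e-9
k=np.tan(np.minimum(r,1.4))/r
P=np.stack([x*k*d,-y*k*d,-d],-1)@E[:3,:3].T+E[:3,3]
ok=(d>0)&(r<1.2)
z=P[...,2];
lid=ok&(z>.074)&(z<.105)&(np.hypot(P[...,0]-CP[0],P[...,1]-CP[1])<.07)
p=P[lid];print(len(p),np.percentile(p[:,2],[5,25,50,75,95]).round(4), cv2.minAreaRect((p[:,:2]*1000).astype(np.float32)))
rib=p[p[:,2]>np.percentile(p[:,2],50)+.004];print(len(rib),rib.mean(0),rib[:,2].max(),cv2.minAreaRect((rib[:,:2]*1000).astype(np.float32)))
print('table',np.median(z[ok&(abs(z)<.01)]))
for o in ctrl.find_in('case','wrist'): print(o)
cv2.imwrite('pics/e.png',cv2.cvtColor(cv2.resize(im['color'],(800,600)),cv2.COLOR_RGB2BGR))
E
```

```text
time: 7.1
position: [0.4319, -0.2621, 0.2007]
tool_rot: [2.401, 2.022, 0.002]
ft_force: [0.0, -0.3, 0.6]
grip_width: 1.0
grip_force: 0.0
t 7.1 slide [0.001, -0.003, 0.643] ang [0.005, 0.001, 0.007] | pos [ 0.4319 -0.2621  0.2007] deck [-176.1 -477.1  210.6] F [ 0.  -0.3  0.6] g 1.0 0.0 J7 0.34
5197 [0.0845 0.0853 0.0859 0.0866 0.094 ] ((431.20416259765625, -263.2046203613281), (77.8051986694336, 60.43898391723633), 79.61015319824219)
920 [ 0.43150547 -0.26239776  0.09358555] 0.095714655365504 ((431.4898986816406, -263.76483154296875), (50.5880241394043, 15.18705940246582), 79.78309631347656)
table -0.0002976873625722132
{'bbox': [256.6, 186.5, 67.3, 88.0], 'confidence': 0.92}
{'bbox': [129.9, 191.9, 99.1, 81.5], 'confidence': 0.65}
```

View pics/e.png

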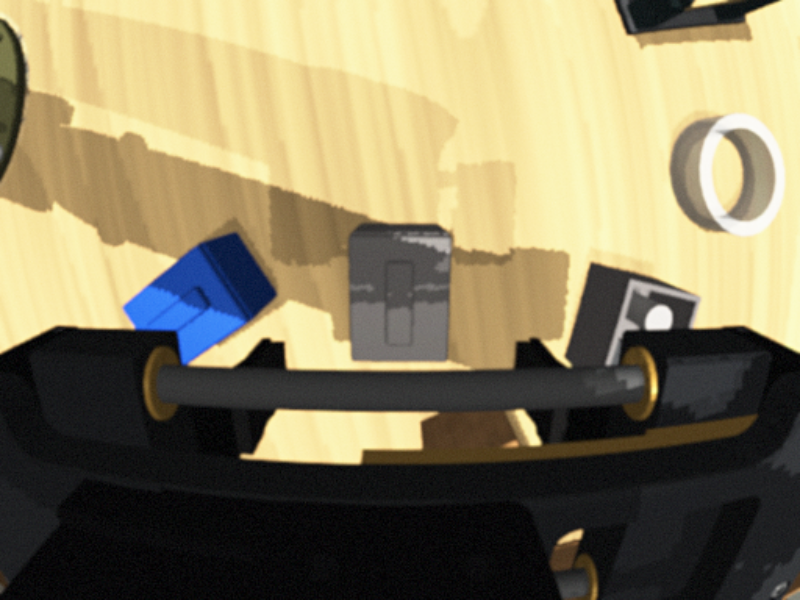

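The grey ribbed lid is centred between the fingers at (400,290), with its lid about 8 mm proud. The blue look-alike is well clear at (200,300). I'll descend and grip.

```bash
python3 -m inch '[{"slide":[0.001,-0.003,0.19],"angular":[0,0,0.01],"claw":1},{"slide":[0.001,-0.003,0.38],"angular":[0,0,0.01],"claw":1},{"slide":[0.001,-0.003,0.52],"angular":[0,0,0.01],"claw":1},{"slide":[0.001,-0.003,0.61],"angular":[0,0,0.01],"claw":1},{"slide":[0.001,-0.003,0.635],"angular":[0,0,0.01],"claw":1},{"slide":[0.001,-0.003,0.635],"angular":[0,0,0.01],"claw":1},{"slide":[0.001,-0.003,0.635],"angular":[0,0,0.01],"claw":-0.2},{"slide":[0.001,-0.003,0.635],"angular":[0,0,0.01],"claw":-0.2},{"slide":[0.001,-0.003,0.635],"angular":[0,0,0.01],"claw":-0.2},{"slide":[0.001,-0.003,0.635],"angular":[0,0,0.01],"claw":-0.2}]' 30
python3 -c "
from h import *
plan(np.r_[CP,.042],mk)"
```

```text
time: 8.2
position: [0.4312, -0.2615, 0.0423]
tool_rot: [2.413, 2.01, 0.003]
ft_force: [3.7, -0.3, 0.8]
grip_width: 0.719
grip_force: 1.9
t 8.2 slide [-0.002, 0.001, 0.001] ang [0.004, -0.001, -0.013] | pos [ 0.4312 -0.2615  0.0423] deck [-243.7 -476.5   67.3] F [ 3.7 -0.3  0.8] g 0.719 1.9 J7 0.54
```

```bash
python3 -m inch '[{"slide":[0,0,0],"angular":[0,0,0],"claw":-0.2},{"slide":[0,0,0],"angular":[0,0,0],"claw":-0.2},{"slide":[0,0,-0.08],"angular":[0,0,0],"claw":-0.2},{"slide":[0,0,-0.24],"angular":[0,0,0],"claw":-0.2},{"slide":[0,0,-0.42],"angular":[0,0,0],"claw":-0.2},{"slide":[0,0,-0.6],"angular":[0,0,0],"claw":-0.2},{"slide":[0,0,-0.72],"angular":[0,0,0],"claw":-0.2},{"slide":[0,0,-0.8],"angular":[0,0,0],"claw":-0.2}]'
python3 -c "
from h import *
print(W([32,-178,112]))
plan(W([32,-178,112]),mc)"
```

```text
time: 9.0
position: [0.4303, -0.2616, 0.2431]
tool_rot: [2.414, 2.01, 0.003]
ft_force: [-0.4, 0.3, -4.3]
grip_width: 0.707
grip_force: 30.0
[0.61830161 0.06617228 0.19975057]
t 9.0 slide [1.425, 0.502, 0.176] ang [-0.825, 0.134, -0.604] | pos [ 0.4303 -0.2616  0.2431] deck [-159.6 -476.4  249.6] F [-0.4  0.3 -4.3] g 0.707 30.0 J7 0.3
```

```bash
python3 -m inch '[{"slide":[0.1,0.04,-0.1],"angular":[-0.1,0.02,-0.07],"claw":-0.2},{"slide":[0.25,0.09,-0.15],"angular":[-0.25,0.04,-0.18],"claw":-0.2},{"slide":[0.4,0.14,-0.15],"angular":[-0.4,0.07,-0.3],"claw":-0.2},{"slide":[0.55,0.19,-0.15],"angular":[-0.5,0.08,-0.4],"claw":-0.2},{"slide":[0.7,0.25,-0.15],"angular":[-0.6,0.1,-0.45],"claw":-0.2},{"slide":[0.8,0.28,-0.15],"angular":[-0.7,0.11,-0.5],"claw":-0.2},{"slide":[0.85,0.3,-0.15],"angular":[-0.8,0.13,-0.58],"claw":-0.2},{"slide":[0.85,0.3,-0.15],"angular":[-0.825,0.134,-0.604],"claw":-0.2}]'
python3 -c "
from h import *
plan(W([32,-178,200]),mc)"
```

```text
time: 9.8
position: [0.5407, -0.0635, 0.276]
tool_rot: [1.847, 2.135, 0.469]
ft_force: [-0.8, -0.4, -4.5]
grip_width: 0.709
grip_force: 30.0
t 9.8 slide [0.469, 0.217, 0.085] ang [-0.011, -0.004, 0.008] | pos [ 0.5407 -0.0635  0.276 ] deck [ -21.7 -295.6  221.4] F [-0.8 -0.4 -4.5] g 0.709 30.0 J7 0.17
```

```bash
python3 -m inch '[{"slide":[0.12,0.05,0.02],"angular":[-0.01,0,0.01],"claw":-0.2},{"slide":[0.28,0.12,0.05],"angular":[-0.01,0,0.01],"claw":-0.2},{"slide":[0.4,0.18,0.07],"angular":[-0.01,0,0.01],"claw":-0.2},{"slide":[0.469,0.217,0.085],"angular":[-0.01,0,0.01],"claw":-0.2},{"slide":[0.469,0.217,0.085],"angular":[-0.01,0,0.01],"claw":-0.2},{"slide":[0.469,0.217,0.085],"angular":[-0.01,0,0.01],"claw":-0.2}]'
python3 - <<'E'
from h import *
from bench import ctrl
plan(W([32,-178,100]),mc)
im=ctrl.get_image('scene');t=ctrl.get_image('top')
D=DK(cloud(t)).reshape(-1,3);D=D[np.isfinite(D[:,0])]
b=D[(D[:,0]>5)&(D[:,0]<85)&(D[:,2]>45)&(D[:,2]<66)&(D[:,1]<-60)&(D[:,1]>-150)];print('bin_b y',np.percentile(b[:,1],[1,5,50,99]) if len(b) else 0,len(b))
P=DK(cloud(im));c=im['color'][150:330,150:350]
D=P.reshape(-1,3);D=D[np.isfinite(D[:,0])]
b=D[(D[:,0]>5)&(D[:,0]<95)&(D[:,2]>45)&(D[:,2]<66)&(D[:,1]<-60)&(D[:,1]>-150)];print('bin_b y scene',np.percentile(b[:,1],[1,3,50,99]) if len(b) else 0,len(b))
q=D[(D[:,0]>15)&(D[:,0]<95)&(D[:,2]>30)&(D[:,2]<90)&(D[:,1]<-235)&(D[:,1]>-320)];print('bookend y scene',np.percentile(q[:,1],[5,50,95]) if len(q) else 0)
# carried case underside: lowest corners in deck frame
q=D[(D[:,0]>-10)&(D[:,0]<90)&(D[:,1]<-120)&(D[:,1]>-235)&(D[:,2]>110)&(D[:,2]<230)];print('case',np.percentile(q,[1,5,50,95,99],axis=0).round(1).tolist())
cv2.imwrite('pics/f.png',cv2.cvtColor(cv2.resize(c,(660,594),interpolation=cv2.INTER_CUBIC),cv2.COLOR_RGB2BGR))
E
```

```text
time: 10.4
position: [0.5825, 0.0577, 0.2804]
tool_rot: [1.854, 2.122, 0.472]
ft_force: [0.5, -0.1, -4.7]
grip_width: 0.709
grip_force: 30.0
t 10.4 slide [0.014, -0.004, 0.402] ang [-0.002, 0.002, -0.008] | pos [0.5825 0.0577 0.2804] deck [  33.  -181.4  200.6] F [ 0.5 -0.1 -4.7] g 0.709 30.0 J7 -0.09
bin_b y [-130.67636464 -123.65675453  -95.69271953  -63.40389713] 479
bin_b y scene [-131.19114829 -129.22672909  -97.94178771  -63.3827613 ] 518
bookend y scene [-274.36596386 -272.88118766 -271.54252233]
case [[8.5, -220.0, 159.9], [17.9, -215.3, 162.8], [63.9, -167.1, 196.5], [74.5, -141.6, 226.6], [77.7, -141.2, 228.8]]
```

View pics/f.png

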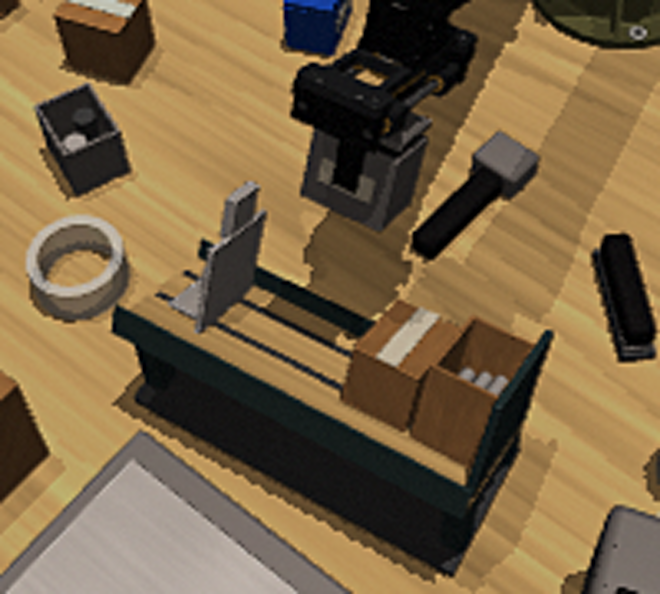

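The case hangs upright in the gripper at (365,175). The bookend face is at y≈-272 and the bins stand in place, with bin_b's right face at ≈-132. I'll lower the case.

```bash
python3 -m inch '[{"slide":[0.024,0.004,0.1],"angular":[0,0,-0.008],"claw":-0.2},{"slide":[0.024,0.004,0.25],"angular":[0,0,-0.008],"claw":-0.2},{"slide":[0.024,0.004,0.4],"angular":[0,0,-0.008],"claw":-0.2},{"slide":[0.024,0.004,0.51],"angular":[0,0,-0.008],"claw":-0.2},{"slide":[0.024,0.004,0.58],"angular":[0,0,-0.008],"claw":-0.2},{"slide":[0.024,0.004,0.605],"angular":[0,0,-0.008],"claw":-0.2},{"slide":[0.024,0.004,0.605],"angular":[0,0,-0.008],"claw":-0.2},{"slide":[0.024,0.004,0.605],"angular":[0,0,-0.008],"claw":-0.2}]'
python3 -c "
from h import *
plan(W([34,-175.5,42]),mc)"
```

```text
time: 11.3
position: [0.6483, 0.0728, 0.1477]
tool_rot: [1.847, 2.121, 0.478]
ft_force: [0.4, 0.2, -3.4]
grip_width: 0.709
grip_force: 30.0
t 11.3 slide [0.001, -0.015, 0.039] ang [0.01, 0.0, -0.003] | pos [0.6483 0.0728 0.1477] deck [  37.7 -175.6   51.9] F [ 0.4  0.2 -3.4] g 0.709 30.0 J7 0.03
```

```bash
python3 -m inch '[{"slide":[0,-0.015,0.01],"angular":[0.01,0,0],"claw":-0.2},{"slide":[0,-0.015,0.02],"angular":[0.01,0,0],"claw":-0.2},{"slide":[0,-0.015,0.03],"angular":[0.01,0,0],"claw":-0.2},{"slide":[0,-0.015,0.04],"angular":[0.01,0,0],"claw":-0.2},{"slide":[0,-0.015,0.04],"angular":[0.01,0,0],"claw":-0.2}]'
python3 -c "
from h import *
plan(W([34,-175.5,42]),mc)"
```

```text
time: 11.8
position: [0.6484, 0.0735, 0.1372]
tool_rot: [1.851, 2.127, 0.472]
ft_force: [-11.4, -1.3, 9.0]
grip_width: 0.71
grip_force: 30.0
t 11.8 slide [-0.002, 0.002, 0.001] ang [-0.004, -0.002, -0.002] | pos [0.6484 0.0735 0.1372] deck [  33.4 -175.    42.3] F [-11.4  -1.3   9. ] g 0.71 30.0 J7 0.04
```

```bash
python3 -m inch '[{"slide":[0,-0.004,-0.002],"angular":[0,0,0],"claw":-0.2},{"slide":[0,-0.008,-0.003],"angular":[0,0,0],"claw":-0.2},{"slide":[0,-0.01,-0.003],"angular":[0,0,0],"claw":-0.2},{"slide":[0,-0.01,-0.003],"angular":[0,0,0],"claw":-0.2}]'
python3 -c "
from h import *
plan(W([31,-175.5,42]),mc)
from bench import ctrl;print(DA@(ctrl.get_state()['ft_force']-np.array([0.2,0,-4.4])))"
```

```text
time: 12.2
position: [0.6478, 0.0734, 0.1371]
tool_rot: [1.848, 2.124, 0.476]
ft_force: [-0.8, 0.3, 3.9]
grip_width: 0.709
grip_force: 30.0
t 12.2 slide [-0.002, -0.007, 0.002] ang [0.005, -0.0, -0.002] | pos [0.6478 0.0734 0.1371] deck [  32.8 -175.    42.5] F [-0.8  0.3  3.9] g 0.709 30.0 J7 0.04
[2.69075071 0.44096873 7.94881176]
```

```bash
python3 -m inch '[{"slide":[0,-0.004,0],"angular":[0,0,0],"claw":-0.2},{"slide":[0,-0.008,0],"angular":[0,0,0],"claw":-0.2},{"slide":[0,-0.01,0],"angular":[0,0,0],"claw":-0.2}]'
python3 -c "
from h import *
plan(W([31,-175.5,42]),mc)
from bench import ctrl;print(DA@(ctrl.get_state()['ft_force']-np.array([0.2,0,-4.4])))"
```

```text
time: 12.5
position: [0.6462, 0.0732, 0.1365]
tool_rot: [1.847, 2.123, 0.477]
ft_force: [5.3, 1.7, 4.3]
grip_width: 0.708
grip_force: 30.0
t 12.5 slide [-0.002, -0.001, 0.002] ang [0.009, 0.0, -0.001] | pos [0.6462 0.0732 0.1365] deck [  31.1 -175.    42.5] F [5.3 1.7 4.3] g 0.708 30.0 J7 0.04
[8.46086947 0.95316732 5.68865059]
```

```bash
python3 -m inch '[{"slide":[0,0,0],"angular":[0,0,0],"claw":0.6},{"slide":[0,0,0],"angular":[0,0,0],"claw":1},{"slide":[0,0,0],"angular":[0,0,0],"claw":1},{"slide":[0,0,0],"angular":[0,0,0],"claw":1},{"slide":[0,0,-0.1],"angular":[0,0,0],"claw":1},{"slide":[0,0,-0.25],"angular":[0,0,0],"claw":1},{"slide":[0,0,-0.4],"angular":[0,0,0],"claw":1},{"slide":[0,0,-0.4],"angular":[0,0,0],"claw":-1},{"slide":[0,0,-0.4],"angular":[0,0,0],"claw":-1},{"slide":[0,0,-0.4],"angular":[0,0,0],"claw":-1}]'
python3 - <<'E'
from h import *
from bench import ctrl
plan(W([31,-175.5,110]),mc)
im=ctrl.get_image('scene')
D=DK(cloud(im)).reshape(-1,3);D=D[np.isfinite(D[:,0])]
q=D[(D[:,0]>-12)&(D[:,0]<75)&(D[:,1]<-134)&(D[:,1]>-235)&(D[:,2]>25)&(D[:,2]<100)];print('case',np.percentile(q,[1,5,50,95,99],axis=0).round(1).tolist())
l=q[q[:,2]>75];print(np.percentile(l,[2,50,98],axis=0).round(1).tolist())
f=D[(D[:,0]>45)&(D[:,0]<75)&(D[:,1]<-140)&(D[:,1]>-210)&(D[:,2]>15)&(D[:,2]<60)]
A=np.c_[f[:,1:],np.ones(len(f))];c=np.linalg.lstsq(A,f[:,0],rcond=None)[0];print('rear face x=',c,'yaw',np.degrees(c[0]),'pitch',np.degrees(c[1]),len(f),'x at mid',c@[-175,35,1])
cv2.imwrite('pics/g.png',cv2.cvtColor(cv2.resize(im['color'][190:330,180:340],(640,560),interpolation=cv2.INTER_CUBIC),cv2.COLOR_RGB2BGR))
E
```

```text
time: 13.5
position: [0.6011, 0.0667, 0.2231]
tool_rot: [1.852, 2.128, 0.468]
ft_force: [0.4, -0.1, -0.6]
grip_width: 0.813
grip_force: 0.0
t 13.5 slide [-0.002, 0.018, 0.121] ang [-0.009, 0.001, -0.002] | pos [0.6011 0.0667 0.2231] deck [  26.5 -175.1  140.3] F [ 0.4 -0.1 -0.6] g 0.813 0.0 J7 -0.07
case [[4.9, -213.7, 26.7], [11.8, -209.9, 31.2], [59.0, -170.6, 70.3], [64.8, -136.6, 92.0], [66.3, -135.3, 94.3]]
[[5.4, -211.7, 78.7], [40.6, -171.3, 85.1], [63.1, -136.9, 94.3]]
rear face x= [ 6.97361679e-03 -6.42838618e-03  6.44364996e+01] yaw 0.3995588099077567 pitch -0.3683193973882057 265 x at mid 62.99112314687598
```

View pics/g.png

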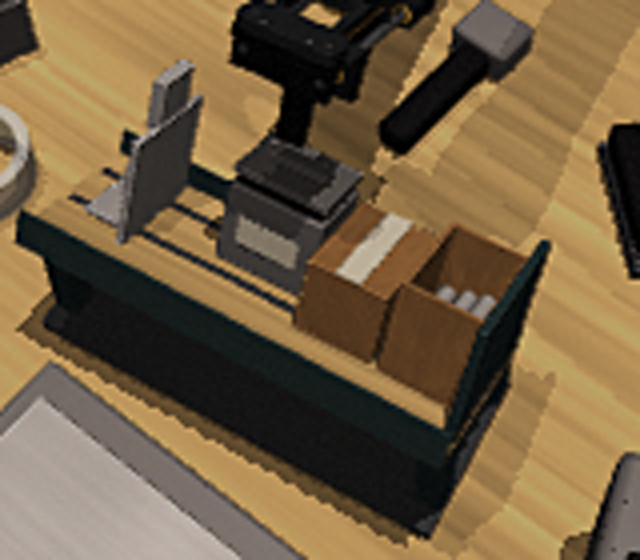

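The case stands upright by the box with its lid still proud (rib top ≈94 mm), rear face x≈63, so it is on the lip. Next I'll close the gripper and press the rib.

```bash
python3 -m inch '[{"slide":[0,0.018,0],"angular":[-0.009,0,0],"claw":-1},{"slide":[0,0.018,0],"angular":[-0.009,0,0],"claw":-1},{"slide":[0,0.018,0],"angular":[-0.009,0,0],"claw":-1},{"slide":[0,0.018,0],"angular":[-0.009,0,0],"claw":-1},{"slide":[0,0.018,0.06],"angular":[-0.009,0,0],"claw":-1},{"slide":[0,0.018,0.115],"angular":[-0.009,0,0],"claw":-1},{"slide":[0,0.018,0.115],"angular":[-0.009,0,0],"claw":-1}]'
python3 -c "
from h import *
plan(W([31,-175.5,97]),mc)"
```

```text
time: 14.25
position: [0.6172, 0.069, 0.1982]
tool_rot: [1.849, 2.125, 0.471]
ft_force: [-0.3, -0.1, -1.1]
grip_width: 0.13
grip_force: 0.0
t 14.25 slide [-0.002, 0.001, 0.055] ang [-0.002, 0.002, -0.001] | pos [0.6172 0.069  0.1982] deck [  30.7 -175.1  110.9] F [-0.3 -0.1 -1.1] g 0.13 0.0 J7 -0.04
```

```bash
python3 -m inch '[{"slide":[0,0,0],"angular":[0,0,0],"claw":-1},{"slide":[0,0,0.01],"angular":[0,0,0],"claw":-1},{"slide":[0,0,0.02],"angular":[0,0,0],"claw":-1},{"slide":[0,0,0.03],"angular":[0,0,0],"claw":-1},{"slide":[0,0,0.04],"angular":[0,0,0],"claw":-1},{"slide":[0,0,0.05],"angular":[0,0,0],"claw":-1},{"slide":[0,0,0.055],"angular":[0,0,0],"claw":-1},{"slide":[0,0,0.06],"angular":[0,0,0],"claw":-1},{"slide":[0,0,0.06],"angular":[0,0,0],"claw":-1}]'
python3 -c "
from h import *
plan(W([31,-175.5,97]),mc)
from bench import ctrl;print(DA@(ctrl.get_state()['ft_force']))"
```

```text
time: 15.15
position: [0.6248, 0.0701, 0.1874]
tool_rot: [1.847, 2.123, 0.477]
ft_force: [-0.8, 0.3, 2.5]
grip_width: 0.006
grip_force: 1.3
t 15.15 slide [-0.002, -0.009, 0.003] ang [0.008, 0.0, -0.002] | pos [0.6248 0.0701 0.1874] deck [  33.1 -175.    97.8] F [-0.8  0.3  2.5] g 0.006 1.3 J7 -0.02
[0.35579486 0.39398216 2.54152151]
```

```bash
python3 -m inch '[{"slide":[0,-0.004,0.006],"angular":[0.005,0,0],"claw":-1},{"slide":[0,-0.008,0.012],"angular":[0.005,0,0],"claw":-1},{"slide":[0,-0.008,0.018],"angular":[0.005,0,0],"claw":-1},{"slide":[0,-0.008,0.022],"angular":[0.005,0,0],"claw":-1},{"slide":[0,-0.008,0.022],"angular":[0.005,0,0],"claw":-1}]'
python3 -c "
from h import *
plan(W([31,-175.5,97]),mc)
from bench import ctrl;print(DA@(ctrl.get_state()['ft_force']))"
```

```text
time: 15.65
position: [0.6253, 0.0702, 0.1868]
tool_rot: [1.85, 2.123, 0.479]
ft_force: [-28.2, -4.0, 35.2]
grip_width: 0.005
grip_force: 22.0
t 15.65 slide [-0.002, -0.009, 0.0] ang [0.006, -0.004, -0.005] | pos [0.6253 0.0702 0.1868] deck [  33.3 -175.    97.1] F [-28.2  -4.   35.2] g 0.005 22.0 J7 -0.02
[-1.08460966e+01 -7.97946242e-03  4.39492466e+01]
```

```bash
python3 -m inch '[{"slide":[0,0,-0.06],"angular":[0,0,0],"claw":-1},{"slide":[0,0,-0.2],"angular":[0,0,0],"claw":-1},{"slide":[0,0,-0.35],"angular":[0,0,-0.25],"claw":-0.5},{"slide":[-0.2,0.04,-0.35],"angular":[0,0,-0.5],"claw":0},{"slide":[-0.3,0.07,-0.35],"angular":[0,0,-0.75],"claw":0},{"slide":[-0.42,0.07,-0.35],"angular":[0,0,-1],"claw":0},{"slide":[-0.42,0.07,-0.35],"angular":[0,0,-1],"claw":0}]'
python3 - <<'E'
from h import *
from bench import ctrl
plan(W([50,-280,180]),lambda T:np.stack([np.cross(DA[1],-DA[2]),DA[1],-DA[2]],1))
for n in('scene','top'):
    D=DK(cloud(ctrl.get_image(n))).reshape(-1,3);D=D[np.isfinite(D[:,0])]
    l=D[(D[:,0]>2)&(D[:,0]<60)&(D[:,1]<-138)&(D[:,1]>-213)&(D[:,2]>60)&(D[:,2]<110)];print(n,len(l),'lid z',np.percentile(l[:,2],[10,50,75,90,98]).round(1),'x',np.percentile(l[:,0],[2,98]).round(1),'y',np.percentile(l[:,1],[2,98]).round(1))
E
```

```text
time: 16.35
position: [0.6188, -0.0425, 0.2681]
tool_rot: [1.214, 2.475, 0.34]
ft_force: [-1.4, 0.6, 0.8]
grip_width: 0.377
grip_force: 0.0
t 16.35 slide [0.015, 0.019, 0.001] ang [-0.006, 0.006, -2.007] | pos [ 0.6188 -0.0425  0.2681] deck [  47.7 -285.6  180.2] F [-1.4  0.6  0.8] g 0.377 0.0 J7 0.73
scene 296 lid z [75.5 77.6 79.7 84.8 86.5] x [ 5.5 59.3] y [-210.7 -139.1]
top 483 lid z [76.2 79.3 81.9 85.8 89.3] x [ 3.9 59.5] y [-210.8 -139.3]
```

The lid plate is now at 78 mm and the rib at 86 mm, so the lid is fully down. I'll turn for the bookend.

```bash
python3 -m inch '[{"slide":[0.015,0.019,0],"angular":[0,0,-0.25],"claw":0},{"slide":[0.015,0.019,0],"angular":[0,0,-0.5],"claw":0},{"slide":[0.015,0.019,0],"angular":[0,0,-0.75],"claw":0},{"slide":[0.015,0.019,0],"angular":[0,0,-1],"claw":0},{"slide":[0.015,0.019,0],"angular":[0,0,-1],"claw":0}]' && python3 -m inch '[{"slide":[0,0,0],"angular":[0,0,-0.25],"claw":0},{"slide":[0,0,0],"angular":[0,0,-0.5],"claw":0},{"slide":[0,0,0],"angular":[0,0,-0.75],"claw":0},{"slide":[0,0,0],"angular":[0,0,-1],"claw":0},{"slide":[0,0,0],"angular":[0,0,-1],"claw":0},{"slide":[0,0,0],"angular":[0,0,-1],"claw":0}]'
python3 - <<'E'
from h import *
from bench import ctrl
plan(W([50,-280,110]),mb)
for n in('scene','top'):
    D=DK(cloud(ctrl.get_image(n))).reshape(-1,3);D=D[np.isfinite(D[:,0])]
    l=D[(D[:,0]>25)&(D[:,0]<80)&(D[:,1]<-250)&(D[:,1]>-310)&(D[:,2]>100)&(D[:,2]<135)];print(n,len(l),np.percentile(l,[5,50,95],axis=0).round(1).tolist() if len(l) else 0)
E
```

```text
time: 16.95
position: [0.6194, -0.0289, 0.2684]
tool_rot: [0.519, 2.672, 0.199]
ft_force: [0.4, 0.6, -0.1]
grip_width: 0.502
grip_force: 0.0
time: 17.55
position: [0.6196, -0.0301, 0.2688]
tool_rot: [-0.182, 2.699, 0.045]
ft_force: [-0.4, 0.8, 0.5]
grip_width: 0.497
grip_force: 0.0
t 17.55 slide [0.001, -0.026, 0.279] ang [0.001, 0.001, -0.01] | pos [ 0.6196 -0.0301  0.2688] deck [  50.3 -273.5  179.7] F [-0.4  0.8  0.5] g 0.497 0.0 J7 1.74
scene 103 [[36.8, -285.0, 102.3], [60.1, -276.2, 120.0], [72.3, -274.3, 130.2]]
top 47 [[37.9, -287.3, 111.2], [60.2, -281.1, 129.2], [69.4, -275.9, 133.0]]
```

```bash
python3 -m inch '[{"slide":[0,-0.026,0.1],"angular":[0,0,-0.01],"claw":0},{"slide":[0,-0.026,0.2],"angular":[0,0,-0.01],"claw":0},{"slide":[0,-0.026,0.28],"angular":[0,0,-0.01],"claw":0},{"slide":[0,-0.026,0.28],"angular":[0,0,-0.01],"claw":0},{"slide":[0,-0.026,0.28],"angular":[0,0,-0.01],"claw":-1},{"slide":[0,-0.026,0.28],"angular":[0,0,-0.01],"claw":-1},{"slide":[0,-0.026,0.28],"angular":[0,0,-0.01],"claw":-1},{"slide":[0,-0.026,0.28],"angular":[0,0,-0.01],"claw":-1},{"slide":[0,-0.026,0.28],"angular":[0,0,-0.01],"claw":-1},{"slide":[0,-0.026,0.28],"angular":[0,0,-0.01],"claw":-1}]' 20
python3 -c "
from h import *
plan(W([52,-226,110]),mb)"
```

```text
time: 18.65
position: [0.6503, -0.0336, 0.2064]
tool_rot: [-0.193, 2.696, 0.042]
ft_force: [-2.6, -0.3, 4.4]
grip_width: 0.136
grip_force: 20.0
t 18.65 slide [-0.005, 0.221, 0.002] ang [-0.0, 0.004, 0.007] | pos [ 0.6503 -0.0336  0.2064] deck [  51.  -281.3  110.6] F [-2.6 -0.3  4.4] g 0.136 20.0 J7 1.88
```

```bash
python3 -m inch '[{"slide":[0,0.03,0],"angular":[0,0,0],"claw":-1},{"slide":[0,0.08,0],"angular":[0,0,0],"claw":-1},{"slide":[0,0.14,0],"angular":[0,0,0],"claw":-1},{"slide":[0,0.19,0],"angular":[0,0,0],"claw":-1},{"slide":[0,0.2,0],"angular":[0,0,0],"claw":-1},{"slide":[0,0.2,0],"angular":[0,0,0],"claw":-1},{"slide":[0,0.2,0],"angular":[0,0,0],"claw":-1}]'
python3 - <<'E'
from h import *
from bench import ctrl
plan(W([50,-223,110]),mb)
print(DA@ctrl.get_state()['ft_force'])
D=DK(cloud(ctrl.get_image('scene'))).reshape(-1,3);D=D[np.isfinite(D[:,0])]
l=D[(D[:,0]>70)&(D[:,0]<95)&(D[:,1]<-205)&(D[:,1]>-270)&(D[:,2]>30)&(D[:,2]<88)];print('face',len(l),np.percentile(l[:,1],[10,50,90]))
l=D[(D[:,0]>58)&(D[:,0]<67)&(D[:,1]<-136)&(D[:,1]>-221)&(D[:,2]>20)&(D[:,2]<65)];print('case rear y',np.percentile(l[:,1],[1,99]))
E
```

```text
time: 19.35
position: [0.643, 0.0177, 0.2064]
tool_rot: [-0.195, 2.696, 0.044]
ft_force: [-3.5, 0.6, 5.6]
grip_width: 0.133
grip_force: 20.0
t 19.35 slide [0.003, 0.026, 0.002] ang [0.003, 0.003, 0.009] | pos [0.643  0.0177 0.2064] deck [  50.9 -229.4  110.6] F [-3.5  0.6  5.6] g 0.133 20.0 J7 1.72
[-0.70840147  1.05608896  6.54628973]
face 58 [-221.2712066  -220.25401981 -219.16649323]
case rear y [-220.25774174 -137.86804559]
```

```bash
python3 -m inch '[{"slide":[0,0.006,0],"angular":[0,0,0],"claw":-1},{"slide":[0,0.012,0],"angular":[0,0,0],"claw":-1},{"slide":[0,0.018,0],"angular":[0,0,0],"claw":-1},{"slide":[0,0.018,0],"angular":[0,0,0],"claw":-1},{"slide":[0,0.018,0],"angular":[0,0,0],"claw":-1}]'
python3 -c "
from h import *
plan(W([50,-223,110]),mb)
from bench import ctrl;print(DA@(ctrl.get_state()['ft_force']))"
```

```text
time: 19.9
position: [0.6426, 0.0205, 0.2064]
tool_rot: [-0.193, 2.696, 0.041]
ft_force: [-3.0, -2.3, 5.7]
grip_width: 0.138
grip_force: 20.0
t 19.9 slide [0.003, 0.014, 0.002] ang [-0.0, 0.004, 0.007] | pos [0.6426 0.0205 0.2064] deck [  50.9 -226.6  110.6] F [-3.  -2.3  5.7] g 0.138 20.0 J7 1.71
[-0.54616078 -1.8458579   6.53764771]
```

```bash
python3 -m inch '[{"slide":[0,0.004,0],"angular":[0,0,0],"claw":-1},{"slide":[0,0.008,0],"angular":[0,0,0],"claw":-1},{"slide":[0,0.012,0],"angular":[0,0,0],"claw":-1},{"slide":[0,0.012,0],"angular":[0,0,0],"claw":-1}]'
python3 -c "
from h import *
plan(W([50,-223,110]),mb)
from bench import ctrl;print(DA@(ctrl.get_state()['ft_force']))"
```

```text
time: 20.3
position: [0.6423, 0.0223, 0.2064]
tool_rot: [-0.192, 2.696, 0.04]
ft_force: [-2.4, -4.1, 5.7]
grip_width: 0.14
grip_force: 20.0
t 20.3 slide [0.004, 0.007, 0.002] ang [-0.003, 0.004, 0.006] | pos [0.6423 0.0223 0.2064] deck [  50.9 -224.7  110.6] F [-2.4 -4.1  5.7] g 0.14 20.0 J7 1.7
[-0.32184732 -3.7445097   6.39253232]
```

```bash
python3 -m inch '[{"slide":[0,0.004,0],"angular":[0,0,0],"claw":-1},{"slide":[0,0.008,0],"angular":[0,0,0],"claw":-1},{"slide":[0,0.01,0],"angular":[0,0,0],"claw":-1},{"slide":[0,0.01,0],"angular":[0,0,0],"claw":-1}]'
python3 - <<'E'
from h import *
plan(W([50,-223,110]),mb)
from bench import ctrl;print(DA@(ctrl.get_state()['ft_force']))
D=DK(cloud(ctrl.get_image('scene'))).reshape(-1,3);D=D[np.isfinite(D[:,0])]
l=D[(D[:,0]>72)&(D[:,0]<95)&(D[:,1]<-200)&(D[:,1]>-270)&(D[:,2]>30)&(D[:,2]<88)];print('face',len(l),np.percentile(l[:,1],[10,50,90]))
E
```

```text
time: 20.7
position: [0.6422, 0.0236, 0.2064]
tool_rot: [-0.191, 2.696, 0.038]
ft_force: [-1.8, -5.5, 4.9]
grip_width: 0.131
grip_force: 20.0
t 20.7 slide [0.003, 0.002, 0.002] ang [-0.006, 0.004, 0.005] | pos [0.6422 0.0236 0.2064] deck [  50.9 -223.5  110.6] F [-1.8 -5.5  4.9] g 0.131 20.0 J7 1.69
[-0.24195581 -5.18984419  5.48572257]
face 55 [-214.97031196 -214.22160552 -213.5461647 ]
```

```bash
python3 -m inch '[{"slide":[0,0.004,0],"angular":[0,0,0],"claw":-1},{"slide":[0,0.008,0],"angular":[0,0,0],"claw":-1},{"slide":[0,0.01,0],"angular":[0,0,0],"claw":-1},{"slide":[0,0.01,0],"angular":[0,0,0],"claw":-1}]'
python3 - <<'E'
from h import *
plan(W([50,-223,110]),mb)
from bench import ctrl;print(DA@(ctrl.get_state()['ft_force']))
im=ctrl.get_image('scene')
D=DK(cloud(im)).reshape(-1,3);D=D[np.isfinite(D[:,0])]
l=D[(D[:,0]>72)&(D[:,0]<95)&(D[:,1]<-200)&(D[:,1]>-270)&(D[:,2]>30)&(D[:,2]<88)];print('face',len(l),np.percentile(l[:,1],[10,50,90]))
f=D[(D[:,0]>45)&(D[:,0]<75)&(D[:,1]<-140)&(D[:,1]>-206)&(D[:,2]>15)&(D[:,2]<60)]
c=np.linalg.lstsq(np.c_[f[:,1:],np.ones(len(f))],f[:,0],rcond=None)[0];print('rear yaw',np.degrees(c[0]),'x',c@[-173,35,1])
b=D[(D[:,0]>65)&(D[:,0]<85)&(D[:,1]<-60)&(D[:,1]>-150)&(D[:,2]>20)&(D[:,2]<66)];print('bin_b y',np.percentile(b[:,1],[1,99]))
cv2.imwrite('pics/i.png',cv2.cvtColor(cv2.resize(im['color'][190:330,180:340],(800,600),interpolation=cv2.INTER_CUBIC),cv2.COLOR_RGB2BGR))
E
```

```text
time: 21.15
position: [0.6418, 0.0258, 0.2064]
tool_rot: [-0.191, 2.696, 0.038]
ft_force: [-2.0, -6.8, 4.5]
grip_width: 0.135
grip_force: 20.0
t 21.15 slide [0.003, -0.007, 0.002] ang [-0.006, 0.004, 0.005] | pos [0.6418 0.0258 0.2064] deck [  50.9 -221.2  110.6] F [-2.  -6.8  4.5] g 0.135 20.0 J7 1.69
[-0.78092691 -6.48137831  5.34134865]
face 54 [-212.68817301 -212.09488159 -211.47127101]
rear yaw 0.10098932954914998 x 63.06326698446881
bin_b y [-147.22925449  -67.48445211]
```

View pics/i.png

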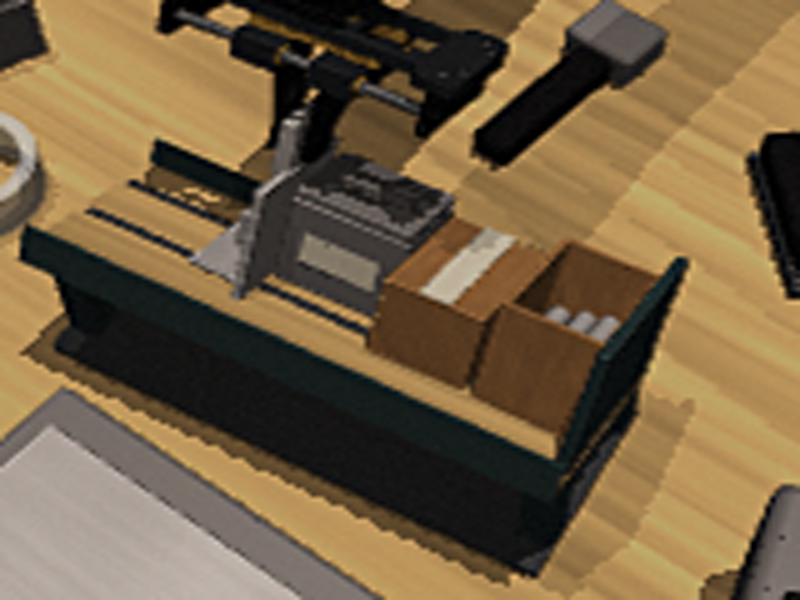

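The bookend plate at (270,240) is flat against the case, the case touches the box, and the yaw is ≈0.1°. Now I'll release and retreat.

```bash
python3 -m inch '[{"slide":[0,0,0],"angular":[0,0,0],"claw":-0.4},{"slide":[0,0,0],"angular":[0,0,0],"claw":-0.2},{"slide":[0,0,0],"angular":[0,0,0],"claw":0},{"slide":[0,0,0],"angular":[0,0,0],"claw":0},{"slide":[0,0,-0.1],"angular":[0,0,0],"claw":0},{"slide":[0,0,-0.25],"angular":[0,0,0],"claw":0},{"slide":[0,0,-0.45],"angular":[0,0,0],"claw":0},{"slide":[0,0,-0.6],"angular":[0,0,0],"claw":0},{"slide":[0,0,-0.6],"angular":[0,0,0],"claw":0}]'
python3 - <<'E'
from h import *
plan(W([50,-223,110]),mb)
from bench import ctrl
im=ctrl.get_image('scene')
D=DK(cloud(im)).reshape(-1,3);D=D[np.isfinite(D[:,0])]
l=D[(D[:,0]>72)&(D[:,0]<95)&(D[:,1]<-200)&(D[:,1]>-270)&(D[:,2]>30)&(D[:,2]<88)];print('face',len(l),np.percentile(l[:,1],[10,50,90]))
f=D[(D[:,0]>45)&(D[:,0]<75)&(D[:,1]<-140)&(D[:,1]>-206)&(D[:,2]>15)&(D[:,2]<60)]
c=np.linalg.lstsq(np.c_[f[:,1:],np.ones(len(f))],f[:,0],rcond=None)[0];print('rear yaw',np.degrees(c[0]),'pitch',np.degrees(c[1]),'x',c@[-173,35,1])
l=D[(D[:,0]>2)&(D[:,0]<60)&(D[:,1]<-138)&(D[:,1]>-208)&(D[:,2]>60)&(D[:,2]<110)];print('lid z',np.percentile(l[:,2],[50,90,98]).round(1))
v=[im['color'][190:330,180:340],ctrl.get_image('top')['color'][90:230,130:290]]
cv2.imwrite('pics/j.png',cv2.cvtColor(np.hstack([cv2.resize(c,(400,350),interpolation=cv2.INTER_CUBIC) for c in v]),cv2.COLOR_RGB2BGR))
E
```

```text
time: 22.1
position: [0.5794, 0.0199, 0.3482]
tool_rot: [-0.193, 2.687, 0.046]
ft_force: [0.2, 0.1, -1.0]
grip_width: 0.497
grip_force: 0.0
t 22.1 slide [0.024, -0.02, 0.622] ang [0.005, 0.022, 0.007] | pos [0.5794 0.0199 0.3482] deck [  54.2 -218.3  265.6] F [ 0.2  0.1 -1. ] g 0.497 0.0 J7 1.52
face 56 [-212.96933574 -212.06063131 -211.33281756]
rear yaw 0.05169062332808323 pitch -0.3185850002787904 x 63.09967200486687
lid z [77.6 84.8 85.9]
```

View pics/j.png

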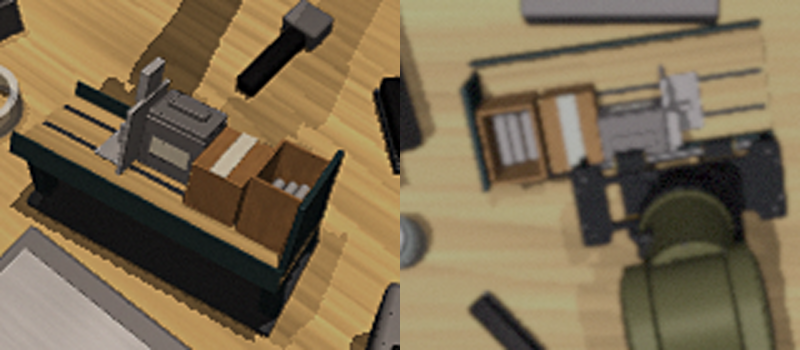

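The left view shows the case upright at (185,125), closed and between the box and the bookend at (140,120). The right view shows the bins standing in place and the gripper clear of everything. Handing in.

```bash
python3 -c "
from bench import ctrl
print(ctrl.close_job())"
```

```text
the job is handed in; nothing more can be done
None
```

The job is handed in: the case stands upright against the lip beside the last box, its lid fully down, with the bookend back against it and released; pressing the lid peaked at about 44 N, through the closed fingertips, not the gripper's body.

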